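# Open the carton rack to the marker

## Task

On the steel counter, open the carton rack for the next pack: press the red ratchet release on the sliding blue jaw and, keeping it down, push the jaw back along its bar, away from the cartons, until its white pointer lines up with the orange marker. Then let go so that the release springs up again and move clear. Only press and push: do not pick up or shift the cartons or anything else on the counter.

Things in the scene. Friction and masses are not known exactly. Their poses are not given: they have to be found in the camera images.
- rack: Carton rack, fixed: steel base 400 x 160 x 10 mm, end plate (115 mm high) at its -x end, toothed bar 16 mm wide along its x, 45 mm to the -y side of its middle, 36 to 50 mm above the counter, teeth underneath 12 mm apart. Origin: centre of the base's underside; +x runs along the bar from end plate and cartons to the free end (the way the jaw is pushed back), z up.
- release_top (a point): Centre of the top of the red release, a sprung button on the jaw, 46 mm along the bar x 36 mm across; top 82 mm above the counter when up. Goes straight down 10 mm: 3 N starts it, 6 N is fully down. The blue jaw plate (top 114 mm above the counter) stands 35 mm from here towards the cartons (rack -x), so a fingertip fits between it and the push wall.
- push_wall (a point): On the jaw, the middle of the face of the black upright push wall that looks towards the red release, 100 mm above the counter, 27 mm from the release's centre on the rack's +x side. The wall is 60 mm across the bar, 8 mm thick, its top 115 mm above the counter. A fingertip on the release can push the jaw back (rack +x) against this wall.
- pointer (a point): Outer tip of the white pointer on the jaw, 4 mm wide along the bar, 29 mm above the counter, on the rack's -y side. It sits level (along the bar) with the centre of the red release and moves with the jaw.
- mark: Orange marker tab, fixed, 12 mm wide along the bar, 18 mm across, 34 mm high, upright at the base's -y edge. Origin at its foot, midway along the bar; axes parallel to the rack's. It stands 5 to 17 cm from the pointer's start on the rack's +x side; the pointer is lined up when the two have the same rack x.
- jaw (a joint): Sliding jaw along the bar, m: grows as it goes back (rack +x), away from the cartons; 0 to 0.18, end of travel at 0.18, beyond the marker.
- release (a joint): Red release, m: 0 up, 0.010 fully down; at rest up to 0.004 (pawl on a tooth tip). From 0.005 the pawl is clear and the jaw slides freely both ways (about 2 N, no spring, stays where left). With less, the jaw cannot go back (12 mm play at most) but still clicks towards the cartons. It springs up when let go, locking the jaw again.
- carton1_mid (a point): Centre of the carton next to the fixed end plate: upright, loose, 30 mm along the bar x 85 mm across x 95 mm high, standing on the base plate.
- carton2_mid (a point): Centre of the middle carton (same size).
- carton3_mid (a point): Centre of the carton nearest the jaw (same size).
- ketchup_mid (a point): Centre of the red squeeze bottle, 60 mm across, 182 mm high, loose.
- mustard_mid (a point): Centre of the yellow squeeze bottle, 60 mm across, 182 mm high, loose.
- shaker_mid (a point): Centre of the glass shaker, 54 mm across, 105 mm high, loose.
- dip_pot_mid (a point): Centre of the small open steel pot, 72 mm across, 50 mm high, loose.
- spatula_grip (a point): Grip of the spatula lying on the counter, loose.

How it is judged:
By the outcome, as a careful person would: the job done as asked, in the order asked, and still so for the second after the job is handed in, with the robot touching nothing.
It also fails if it takes over 42 s, if anything falls off the work surface, if the arm or the gripper's body presses on something with over 40 N, if the wrist force passes 120 N, or if a joint passes its speed limit or range.

## Robot

A 6-joint arm with a two-finger parallel gripper is mounted at the origin on the work surface. World frame = base frame: x ahead of the robot, y to its left, z up, the work surface at z = 0. Lengths are in mm, angles in rad, forces in N, time in s.
With the tool pointing down it reaches from about 275 to 825 mm from the base axis. Payload 5.2 kg.
Tool frame: the origin (TCP) lies at the very end of the fingers, on their centre line; the grasp point (between the pads) lies 19 mm behind it; z points along the fingers, y is the direction in which the jaws open and shut (so a half turn about z gives the same grasp; the last joint's range is limited). The gripper opens to 93 mm and grips with 3 to 60 N. Pads are 15 mm wide; open, the fingers measure 128 mm over their backs; the gripper's body (75 mm by 188 mm) begins 65 mm behind the grasp point.
Start: joints at [-1.544, 0.259, 1.535, -0, 1.348, -0.203], TCP at [125.302, -535.541, 194.053] pointing down, gripper open.
Joint ranges: [-3.14, 3.14], [-0.91, 2.08], [0.19, 2.58], [-1.22, 4.36], [0.22, 2.71], [-3.12, 3.12]. Speed limits (rad/s): [2.57, 2.57, 3.14, 3.14, 3.14, 3.14].

## Interface

Orientations are given as [roll, pitch, yaw] about the fixed x, y, z axes, in that order (R = Rz(yaw) Ry(pitch) Rx(roll)).
In Python, from bench import robot gives the robot as it stands. The module is installed in compiled form; this text tells all that it offers. Calls block until the motion is done:
- robot.move_ptp(position, orientation): joint-space move of the TCP to a pose.
- robot.move_linear(position, ori=None, speed=150, f_stop=None): straight line of the TCP; ori=None keeps the orientation; speed is the mean speed in mm/s. With f_stop (N) it stops when the force on the tool has changed by that much, and returns True; else False.
- robot.move_j(angles): joint-space move.
- robot.move_gripper(opening): opening from 0.0 (shut) to 1.0 (fully open); the grip force is fixed at half the most; returns when the fingers have stopped.
- robot.sleep(seconds).
- robot.inverse_kinematics(position, orientation): joint angles nearest the present ones, or None.
- robot.get_image(name): name is "side" or "top" or "wrist"; returns a dict with "img" (420x560x3 uint8, blue, green, red), "fovy" (degrees; the focal length in pixels is half the picture's height over the tangent of half this angle, whatever the lens; pixels are square), "cx", "cy" (the principal point, pixels), "eye" and "orientation" of the camera in the world. Camera axes: x right, y down, z forward; pixel columns grow to the right and rows downward; lengths in mm; the calibration is good to about 2 mm. The wrist camera is an equidistant fisheye: a pixel r from the principal point sees the ray r / f radians off the axis. A picture is of the moment at which its call begins. There is no depth.
A pose or a line that the arm cannot do raises robot.MotionError and nothing moves.
- robot.hand_in(): hands the job in, once; it reports no verdict.
Readings, each from a call of its own:
- robot.current_t(): time.
- robot.current_qpos(): joint angles.
- robot.current_joint_vel(): joint speeds.
- robot.current_joint_efforts(): joint torques, N m.
- robot.current_tcp_pos(): TCP position.
- robot.current_eef_rot(): TCP orientation.
- robot.current_contact_force(): force on the tool from outside, world axes, zero at the start.
- robot.current_ft_torque(): the same for the moment, N m.
- robot.current_gripper_width(): opening from 0.0 (shut) to 1.0 (fully open).
Only numpy, scipy, OpenCV 4.12 (cv2) and the standard library are available. Lean on these libraries where they do the work, as an engineer would, in place of code of your own. Each camera call takes 0.05 s, during which the arm holds its last target. There are 200 camera calls.

## Working session

There is one attempt and no reset: what is moved stays moved. The work goes in short steps, each a Python script; the robot and the scene stay as the last script left them, time stands still between calls to the robot, and variables do not carry over. Pictures are saved under pics/ and viewed, about 8 in all and at most 12, crops included, and the job is handed in when it is done.

```bash
mkdir -p pics
python3 - <<'E'
from bench import robot
import cv2
for n in("top","side"):
    d=robot.get_image(n);cv2.imwrite(f"pics/{n}0.png",d["img"]);print(n,d["fovy"],d["cx"],d["cy"],d["eye"],d["orientation"])
E
```

```text
top 43.4212314148771 277.0389937495757 211.98129975275737 [ 335.75886312  -27.14290446 1455.8502077 ] [-3.01103982  0.00910387 -1.59172195]
side 51.47187937391082 276.866242155045 209.42122020402678 [-223.31663451  825.53308524 1063.61089401] [-2.31164891 -0.00791606 -2.44117969]
```

View pics/top0.png

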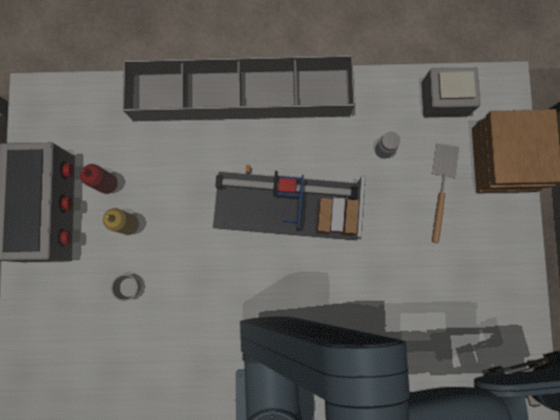

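View pics/side0.png

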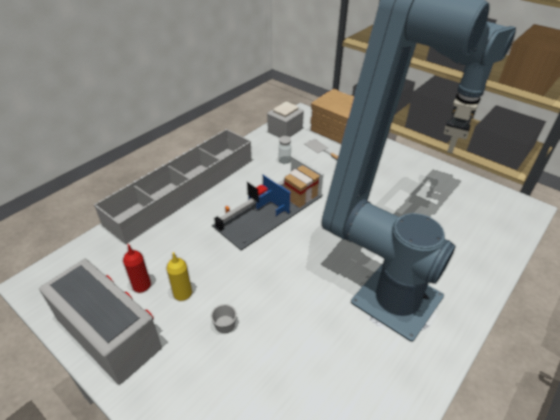

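The top view shows the rack with its end plate at about (362,205), red release at (288,185), black push wall near (277,184) and orange marker near (248,169). The rack's +x points image left. Next I'll project these points and enlarge the crop.

```bash
cat > h.py <<'E'
import numpy as np,cv2
from scipy.spatial.transform import Rotation as R
def rays(d,uv,fish=False):
    f=210/np.tan(np.radians(d["fovy"]/2)); uv=np.atleast_2d(uv).astype(float)
    p=(uv-[d["cx"],d["cy"]])/f
    if fish:
        t=np.linalg.norm(p,axis=1,keepdims=True);v=np.c_[p/t*np.sin(t),np.cos(t)]
    else: v=np.c_[p,np.ones(len(p))]
    return v@R.from_euler("xyz",d["orientation"]).as_matrix().T
def at_z(d,uv,z,fish=False):
    v=rays(d,uv,fish); e=np.array(d["eye"]); return e+v*((z-e[2])/v[:,2])[:,None]
def proj(d,P,fish=False):
    f=210/np.tan(np.radians(d["fovy"]/2))
    c=(np.atleast_2d(P)-d["eye"])@R.from_euler("xyz",d["orientation"]).as_matrix()
    if fish:
        r=np.linalg.norm(c[:,:2],axis=1,keepdims=True);p=c[:,:2]/r*np.arctan2(r,c[:,2:])
    else:p=c[:,:2]/c[:,2:]
    return p*f+[d["cx"],d["cy"]]
E
python3 - <<'E'
from bench import robot
from h import *
d=robot.get_image("top")
for n,uv,z in(("rel",(288,185),82),("mark",(248,169),34),("c1",(214,228),10),("c2",(360,238),10)):print(n,at_z(d,uv,z)[0].round(1))
a=cv2.resize(d["img"][150:250,200:375],None,fx=4.5,fy=4.5,interpolation=cv2.INTER_CUBIC);cv2.imwrite("pics/c.png",cv2.convertScaleAbs(a,alpha=1.5))
E
```

```text
rel [587.7 -48.9  82. ]
mark [643.6  59.2  34. ]
c1 [485.2 156.7  10. ]
c2 [ 448.8 -244.    10. ]
```

View pics/c.png

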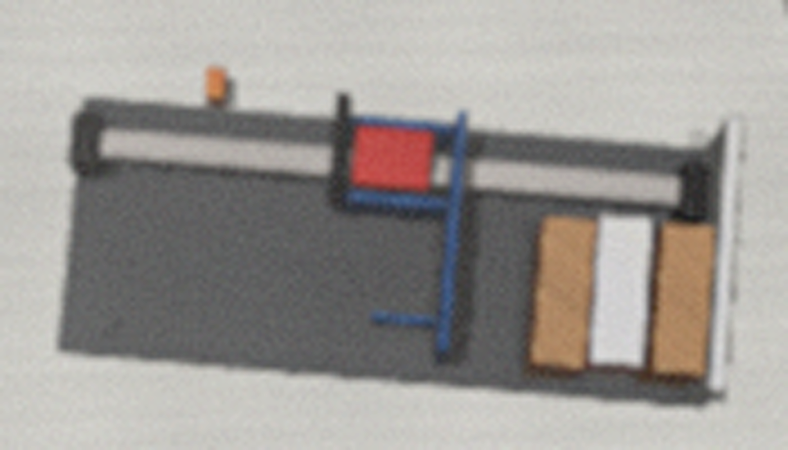

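Crop: red release centre at about (392,157), push wall at (343,150), marker top at (216,84), and rack corners at (88,98), (62,350) and (715,402). The pointer is hidden here. I'll get a closer look with the wrist camera from above.

Run:
```python
from bench import robot
from h import *
import json
print(robot.current_eef_rot())
robot.move_gripper(0.0)
robot.move_ptp([600,0,330],[np.pi,0,-0.09])
print(robot.current_t(),robot.current_qpos())
d=robot.get_image("wrist");cv2.imwrite("pics/w1.png",cv2.convertScaleAbs(d["img"],alpha=1.4))
print({k:v for k,v in d.items() if k!="img"})
```

```text
[-3.14019885e+00 -2.98260410e-04  2.29761982e-01]
4.175 [-1.87123629e-01  3.03617252e-01  1.15107455e+00 -2.35369038e-04
  1.68735333e+00  1.47488226e+00]
{'fovy': 65.70646984690485, 'cx': 278.80943150222896, 'cy': 205.61444624612577, 'eye': array([677.38963773,  -8.14617766, 520.84962732]), 'orientation': array([ 2.85610027e+00,  1.05878261e-03, -1.66168203e+00])}
```

View pics/w1.png

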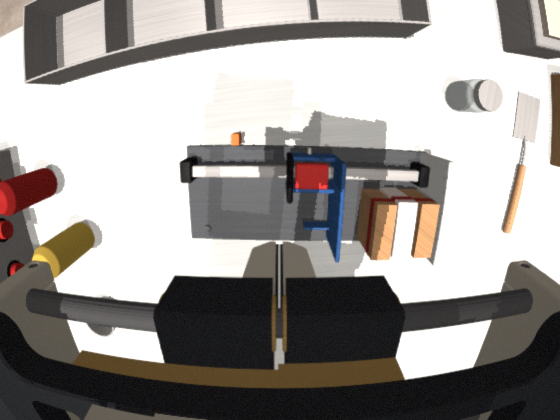

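The wrist view shows the release at (312,176), push wall at (291,176), marker at (236,139) and possibly the pointer at (310,150). I'll enlarge that area.

Run:
```python
from bench import robot
from h import *
d=robot.get_image("wrist");I=d["img"]
cv2.imwrite("pics/w2.png",cv2.resize(I[120:250,180:350],None,fx=4.5,fy=4.5,interpolation=cv2.INTER_CUBIC))
b,g,r=[I[...,i].astype(int) for i in range(3)]
def blob(m,z,name,d,f):
    n,l,s,c=cv2.connectedComponentsWithStats(m.astype(np.uint8))
    for i in range(1,n):
        if s[i,4]>15: print(name,s[i],c[i].round(2),at_z(d,c[i],z,f)[0].round(1))
W=np.zeros(I.shape[:2],bool);W[125:200,220:345]=1
blob(W&(r>100)&(g<r*.4),82,"red",d,True);blob(W&(r>100)&(b<.5*r)&(g>r*.35)&(g<r*.75),34,"or",d,True)
t=robot.get_image("top");b,g,r=[t["img"][...,i].astype(int) for i in range(3)]
W=np.zeros(b.shape,bool);W[150:250,210:310]=1
blob(W&(r>80)&(g<r*.5)&(b<r*.5),82,"red",t,False);blob(W&(r>80)&(b<.7*r)&(g>r*.5)&(g<r*.85),34,"or",t,False)
```

```text
red [295 165  33  24 740] [311.59 176.44] [586.8 -44.8  82. ]
or [231 133   9  13  95] [235.22 139.21] [644.5  61.   34. ]
red [289 180   6  12  50] [291.48 186.26] [584.1 -58.   82. ]
or [246 165   4   7  28] [247.5 168. ] [646.5  60.6  34. ]
```

View pics/w2.png

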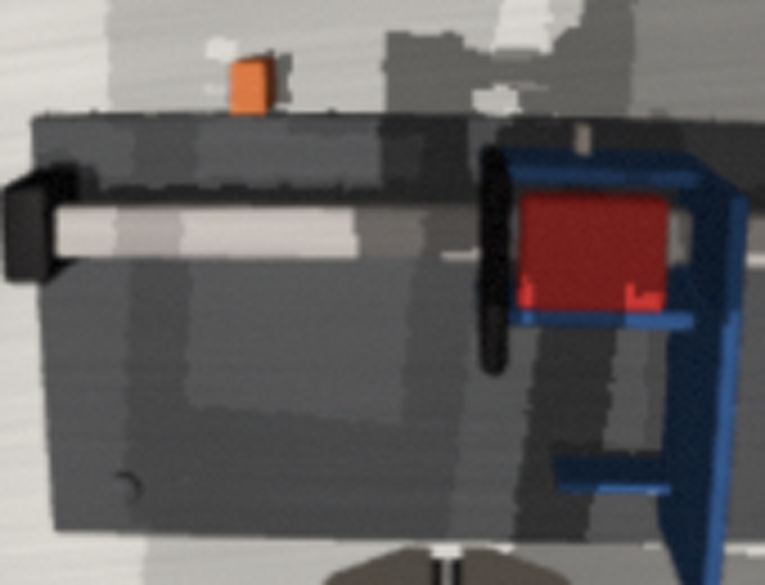

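The crop shows the pointer tip at (583,126), i.e. full-image (309.2,147.6). The marker's top face centre is at (247,88), i.e. (234.6,139.3). Red top is 518–667 × 192–312 and the push wall face is at about 508. Now I'll compute the travel and rack yaw.

Run:
```python
from bench import robot
from h import *
d=robot.get_image("wrist")
px=lambda u,v:((180+(u+.5)/4.5-.5),(120+(v+.5)/4.5-.5))
P=at_z(d,px(583,126),29,1)[0];M=at_z(d,px(247.5,88.5),34,1)[0];Rl=at_z(d,px(592.5,252),82,1)[0]
C=at_z(d,[px(55,530),px(34,118)],10,1)
E=at_z(d,[px(34,118),px(765,120)],10,1)
print(P,M,Rl,C)
v=C[1]-C[0];print("yaw across",np.degrees(np.arctan2(v[1],v[0]))+90,np.linalg.norm(v))
v=E[0]-E[1];print("yaw along",np.degrees(np.arctan2(v[1],v[0])))
y=np.radians(84.8);x=np.array([np.cos(y),np.sin(y),0])
print("s",[(p@x).round(1) for p in(P,M,Rl)],"n",[(p@[-x[1],x[0],0]).round(1) for p in (P,M,Rl)])
```

```text
[620.90964413 -48.56063679  29.        ] [644.52825259  62.1612486   34.        ] [588.05757372 -44.2911618   82.        ] [[484.60298585 161.66131468  10.        ]
 [641.56697608 144.21161788  10.        ]]
yaw across 83.65647173300655 157.93095373276574
yaw along 84.41010830976167
s [np.float64(7.9), np.float64(120.3), np.float64(9.2)] n [np.float64(-622.8), np.float64(-636.2), np.float64(-589.7)]
```

```bash
cat >> h.py <<'E'
yaw=np.radians(84.5); X=np.array([np.cos(yaw),np.sin(yaw),0]); O=[np.pi,0,yaw-np.pi/2]
E
python3 - <<'E'
from bench import robot
from h import *
S=np.array([588,-44.5,0])+5*X
z=lambda p,h:[p[0],p[1],h]
robot.move_ptp(z(S,150),O)
f0=np.array(robot.current_contact_force())
robot.move_linear(z(S,95),speed=80)
print("stop",robot.move_linear(z(S,73.5),speed=25,f_stop=15),robot.current_tcp_pos(),robot.current_contact_force()-f0,robot.current_t())
d=robot.get_image("wrist");cv2.imwrite("pics/w3.png",d["img"])
E
```

```text
stop False [588.61558515 -39.54329039  73.63767167] [-0.17204514  0.32470871 -0.40553461] 6.9917
```

View pics/w3.png

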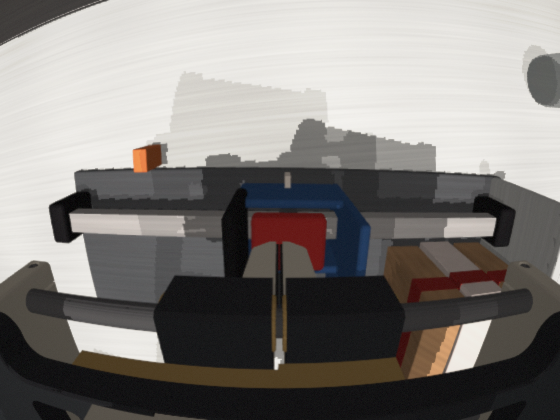

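The release is still up in this view, at (252–327, 213–270), and the fingers overlap it from (280,243). The z force is only about 0.4 N, so I'll check whether the tip is really on it.

Run:
```python
from bench import robot
from h import *
d=robot.get_image("wrist");
t=np.array(robot.current_tcp_pos());print("tcp px",proj(d,t,1),robot.current_gripper_width(),robot.current_contact_force())
Y=np.array([-X[1],X[0],0]);c=np.array([588,-44.5,0])
for h in (82,74):print(h,proj(d,[c+a*X+b*Y+[0,0,h] for a,b in((-23,18),(23,18),(-23,-18),(23,-18))],1).round(0).tolist())
print(d["eye"],d["orientation"])
a=cv2.resize(d["img"][160:300,210:390],None,fx=4.2,fy=4.2,interpolation=cv2.INTER_CUBIC);cv2.imwrite("pics/w4.png",cv2.convertScaleAbs(a,alpha=1.4))
```

```text
tcp px [[278.87651571 238.51150701]] 0.005026008730341222 [ 0.03303823 -0.62538392  0.4358239 ]
82 [[323.0, 270.0], [250.0, 270.0], [326.0, 216.0], [248.0, 216.0]]
74 [[321.0, 264.0], [251.0, 264.0], [324.0, 212.0], [250.0, 212.0]]
[665.92206882 -47.18589971 264.87684153] [ 2.85694366e+00  1.22491942e-03 -1.66648954e+00]
```

View pics/w4.png

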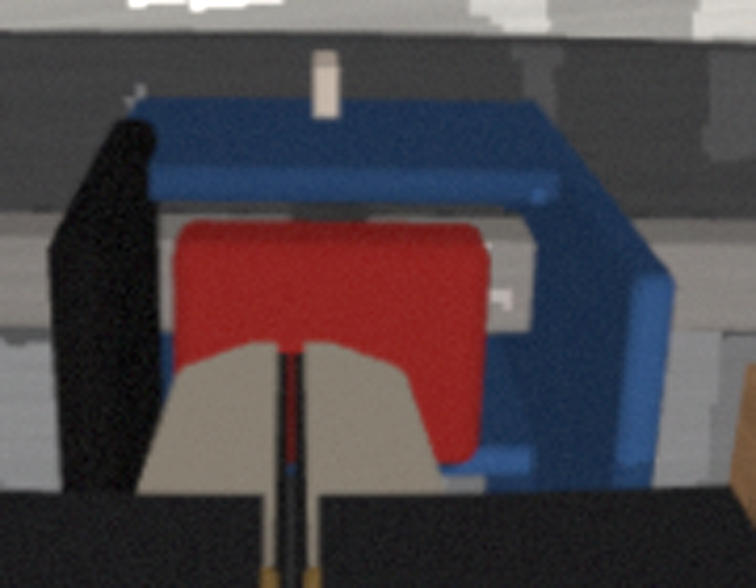

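Run:
```python
from bench import robot
from h import *
p=robot.current_tcp_pos()
for h in (72.5,71,69.5,68):
    s=robot.move_linear([p[0],p[1],h],speed=15,f_stop=8); robot.sleep(.1)
    print(h,s,np.round(robot.current_tcp_pos(),1),np.mean([robot.current_contact_force() for _ in range(3)],0).round(2),robot.current_t())
    if s: break
```

```text
72.5 False [588.7 -39.6  72.5] [0.04 0.68 0.04] 7.4417
71 False [588.7 -39.6  71. ] [-1.    0.03  0.03] 7.7917
69.5 False [588.6 -39.5  69.5] [-0.11  0.53 -0.1 ] 8.1417
68 False [588.6 -39.5  67.9] [0.01 1.03 0.15] 8.4917
```

Still no contact at z = 68, so I'm looking again.

Run:
```python
from bench import robot
from h import *
d=robot.get_image("wrist");
t=np.array(robot.current_tcp_pos());print("tcp px",proj(d,t,1),robot.current_eef_rot(),d["eye"])
a=cv2.resize(d["img"][130:310,210:390],None,fx=3.3,fy=3.3,interpolation=cv2.INTER_CUBIC)
s=robot.get_image("side");u=proj(s,t)[0].astype(int);print(u)
b=cv2.resize(s["img"][u[1]-60:u[1]+50,u[0]-70:u[0]+70],None,fx=4.2,fy=4.2,interpolation=cv2.INTER_CUBIC)
print(a.shape,b.shape)
b=cv2.resize(b,(200*594//157,594)) if 0 else b[:594];a=a[:b.shape[0],100:300]
cv2.imwrite("pics/w5.png",np.hstack([a,cv2.convertScaleAbs(b,alpha=1.4)]))
```

```text
tcp px [[278.90189378 238.49613847]] [ 3.14157599e+00 -1.80707027e-06 -9.60146983e-02] [665.99305599 -47.21785737 259.10750431]
[256 190]
(594, 594, 3) (462, 588, 3)
```

View pics/w5.png

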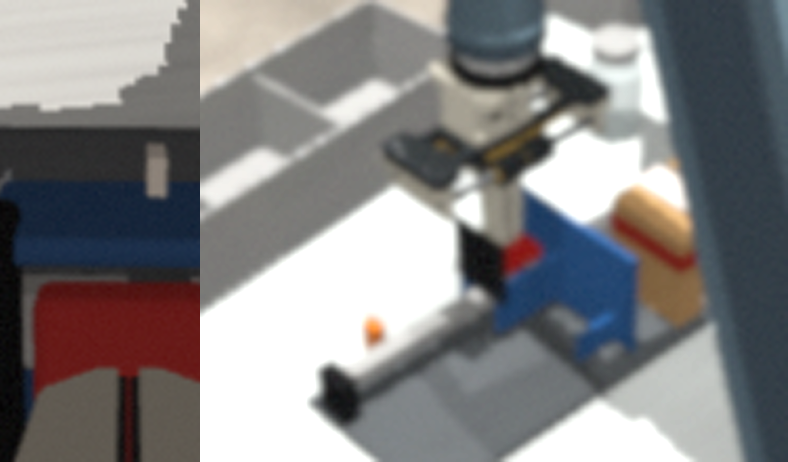

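Between the two wrist views the red edge moved relative to the tool, so the tip is still above the release. The side crop shows the finger in the pocket behind the black wall. I'll continue down gently until there's contact.

Run:
```python
from bench import robot
from h import *
p=robot.current_tcp_pos()
for h in range(66,51,-2):
    s=robot.move_linear([p[0],p[1],h],speed=20,f_stop=5)
    F=np.mean([robot.current_contact_force() for _ in range(3)],0)
    print(h,s,np.round(robot.current_tcp_pos(),1),F.round(2),robot.current_t())
    if s or abs(F[2])>2.5: break
```

```text
66 False [588.5 -39.5  65.8] [-0.45  0.84  0.29] 8.8417
64 False [588.5 -39.5  63.8] [0.09 0.3  0.27] 9.0917
62 False [588.6 -39.5  61.8] [0.04 0.2  0.55] 9.3417
60 False [588.6 -39.5  59.8] [-1.48  0.15 -0.26] 9.5917
58 False [588.6 -39.6  57.9] [ 0.06 -0.45 -0.03] 9.8417
56 False [588.8 -39.6  56.2] [-0.24  0.52  2.38] 10.0917
54 False [588.8 -39.6  54.1] [-0.05 -0.49  3.19] 10.3417
```

First contact is at about z = 56.5, with 3.2 N at 54. I'll check what's being touched (picture 9).

Run:
```python
from bench import robot
from h import *
d=robot.get_image("wrist");s=robot.get_image("side");t=np.array(robot.current_tcp_pos())
print(proj(d,t,1))
Y=np.array([-X[1],X[0],0]);c=np.array([588,-44.5,0])
for h in (82,72):print(h,proj(d,[c+a*X+b*Y+[0,0,h] for a,b in((-23,-18),(23,-18))],1).round(0).tolist())
a=cv2.resize(d["img"][150:310,200:370],None,fx=2.3,fy=2.3,interpolation=cv2.INTER_CUBIC)
u=proj(s,[588,-44,82])[0].astype(int)
b=cv2.resize(s["img"][u[1]-40:u[1]+40,u[0]-42:u[0]+43],None,fx=4.6,fy=4.6,interpolation=cv2.INTER_CUBIC)[:368,:391]
cv2.imwrite("pics/w6.png",cv2.convertScaleAbs(np.hstack([a,b]),alpha=1.3))
```

```text
[[278.80949833 238.50966684]]
82 [[331.0, 227.0], [245.0, 227.0]]
72 [[328.0, 221.0], [247.0, 221.0]]
```

View pics/w6.png

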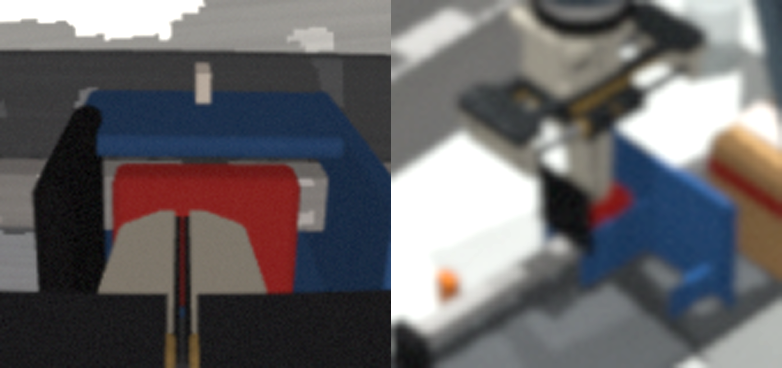

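The finger is on the red release, with nothing else touched. The tip sits about 22 mm higher than the nominal TCP. I'll press on until about 5.5 N.

Run:
```python
from bench import robot
from h import *
p=robot.current_tcp_pos()
for h in np.arange(52.5,42,-1.5):
    s=robot.move_linear([p[0],p[1],h],speed=15,f_stop=6)
    F=np.mean([robot.current_contact_force() for _ in range(6)],0)
    print(h,s,np.round(robot.current_tcp_pos(),1),F.round(2),robot.current_t())
    if s or F[2]>5.3: break
```

```text
52.5 False [588.8 -39.6  52.5] [-1.39  0.61  4.54] 10.6917
51.0 False [588.8 -39.6  51. ] [-0.95 -0.56  4.81] 10.9417
49.5 False [588.8 -39.6  49.5] [-0.74  0.02  4.84] 11.1917
48.0 False [588.8 -39.6  48.1] [-1.61 -0.44  5.78] 11.4417
```

```bash
cat >> h.py <<'E'
def show(robot,name):
    d=robot.get_image("wrist");I=d["img"];cv2.imwrite(name,cv2.resize(I[110:260,130:370],None,fx=3.3,fy=3.3,interpolation=cv2.INTER_CUBIC));return d
E
python3 - <<'E'
from bench import robot
from h import *
p=np.array(robot.current_tcp_pos())
s=robot.move_linear(p+12*X,speed=30,f_stop=15);print(s,robot.current_tcp_pos(),robot.current_contact_force())
if not s:
    s=robot.move_linear(p+104*X,speed=60,f_stop=15)
    print(s,robot.current_tcp_pos(),robot.current_contact_force(),robot.current_t())
show(robot,"pics/w7.png")
E
```

```text
False [590.11730884 -27.63604742  48.3689401 ] [-1.04402999 -0.02943519  6.10179672]
False [599.94475068  63.64008477  48.72491915] [ 0.57110903 -0.93563624  4.99980273] 13.675
```

View pics/w7.png

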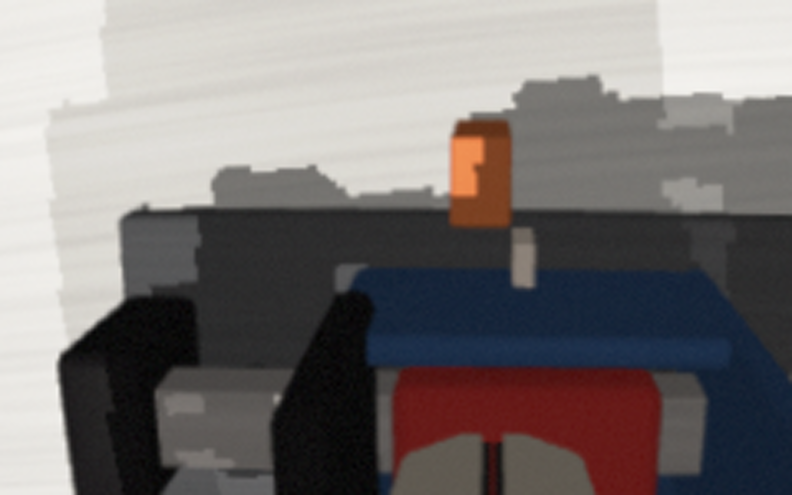

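The pointer at (524,238) is still right of the marker's centre (481,182). I'll compute what remains.

```bash
cat >> h.py <<'E'
def rem(d,p,m,o=(130,110),k=3.3,sk=3.3):
    px=lambda u:[o[0]+(u[0]+.5)/k-.5,o[1]+(u[1]+.5)/k-.5]
    P=at_z(d,px(p),29,1)[0];M=at_z(d,px(m),34,1)[0];return P.round(1),M.round(1),[round(float((M-P)@np.array([np.cos(y),np.sin(y),0])),2) for y in np.radians([84,84.5,85])]
E
python3 - <<'E'
from bench import robot
from h import *
d=robot.get_image("wrist");r=rem(d,(524,239),(481,182));print(r)
p=np.array(robot.current_tcp_pos());p[2]=48
s=robot.move_linear(p+r[2][1]*X,speed=20,f_stop=15)
print(s,robot.current_tcp_pos(),robot.current_contact_force(),robot.current_t())
show(robot,"pics/w8.png")
E
```

```text
(array([631.4,  54.3,  29. ]), array([644.6,  61.6,  34. ]), [8.67, 8.56, 8.45])
False [600.81491953  71.96962712  48.22107313] [-0.72923379 -1.78179568  6.05655585] 14.35
```

View pics/w8.png

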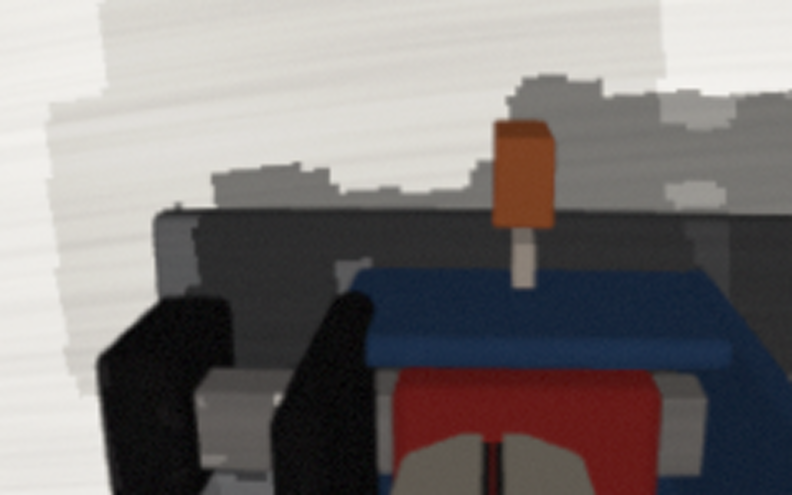

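The marker's centre is now at 524 and the pointer is at 524, so they line up. I'll make any small correction, lift straight up, and check from above.

Run:
```python
from bench import robot
from h import *
d=robot.get_image("wrist");r=rem(d,(524,239),(524,182));print(r)
p=np.array(robot.current_tcp_pos())
if abs(r[2][1])>.6:
    robot.move_linear([*(p+r[2][1]*X)[:2],48],speed=10,f_stop=15);p=np.array(robot.current_tcp_pos())
robot.move_linear([p[0],p[1],75],speed=40)
robot.move_linear([p[0],p[1],150],speed=80)
q=p-20*X
robot.move_linear([q[0],q[1],250],speed=120)
robot.sleep(.3)
d=robot.get_image("wrist");cv2.imwrite("pics/w9.png",cv2.resize(d["img"][110:260,150:390],None,fx=3.3,fy=3.3,interpolation=cv2.INTER_CUBIC))
print(robot.current_t(),robot.current_tcp_pos(),robot.current_contact_force())
```

```text
(array([632.4,  62.6,  29. ]), array([644.7,  61.7,  34. ]), [0.33, 0.22, 0.12])
17.7167 [598.76920313  52.1447475  249.58867609] [ 0.66902248 -0.64390408  1.37831343]
```

View pics/w9.png

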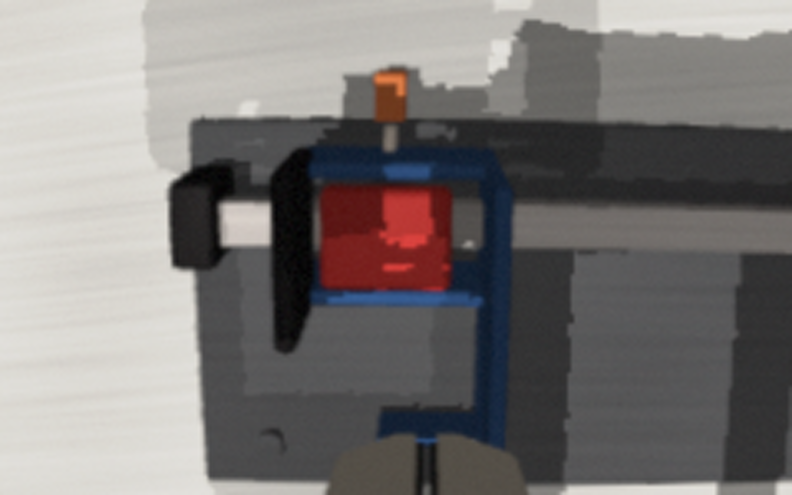

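Run:
```python
from bench import robot
from h import *
d=robot.get_image("wrist");print(rem(d,(390,128),(390,97),o=(150,110)))
print(robot.hand_in())
```

```text
(array([632.4,  63.2,  29. ]), array([644.7,  61.8,  34. ]), [-0.13, -0.23, -0.34])
the job is handed in; nothing more can be done
None
```

The job is done and handed in at about 18 s, well under the 42 s limit. I pressed the red release at about 6 N and, keeping it down, pushed the jaw back about 112 mm to the orange marker. Then I lifted straight up and moved clear.

- **Alignment:** the last wrist view, taken with the gripper clear, puts the pointer within about 0.3 mm of the marker along the bar. The check just before release gave +0.2 mm and the one after gave −0.2 mm. The camera calibration is only good to about 2 mm.
- **Release and surroundings:** I did not measure that the release had sprung up; I only saw the tool clear of it in that view. I did not re-check the cartons and other items after the push. The finger touched only the release, and tool force stayed around 6 N.
- **Disagreement:** contact came at a reported TCP height of about 56 mm, not the expected 78–82 mm, so the shut fingertips sit roughly 22 mm higher than stated. I found the release by force instead and confirmed it in the images.

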